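# Load the riveting anvils and the stud plate

## Task

Load the bench fixtures for the next unit: set each of the three loose U-brackets, web up, squarely over the riveting anvil made for its length, between the end stops, so that it rests down on the bar; and lay the one post flange whose bolt holes line up with the studs flat on the stud plate, studs through its holes. Leave the other two flanges where they lie.

Things in the scene. Friction and masses are not known exactly. Their poses are not given: they have to be found in the camera images.
- bracket_short: short U-bracket: loose bright zinc channel pressing, web up, legs down; 55 mm long (its y), 40 wide over the legs (x), 30 tall, 2.5 mm sheet (35 wide, 27.5 high inside), open at the ends, a 9 mm hole near each end of the web; about 90 g. Origin: centre of its underside (leg edges), z up. Same when turned half round.
- bracket_medium: medium U-bracket: loose bright zinc channel pressing, web up, legs down; 85 mm long (its y), 40 wide over the legs (x), 30 tall, 2.5 mm sheet (35 wide, 27.5 high inside), open at the ends, a 9 mm hole near each end of the web; about 140 g. Origin: centre of its underside (leg edges), z up. Same when turned half round.
- bracket_long: long U-bracket: loose bright zinc channel pressing, web up, legs down; 115 mm long (its y), 40 wide over the legs (x), 30 tall, 2.5 mm sheet (35 wide, 27.5 high inside), open at the ends, a 9 mm hole near each end of the web; about 190 g. Origin: centre of its underside (leg edges), z up. Same when turned half round.
- anvil_short: anvil for the short bracket, fixed: yellow base 66 (x) by 91 mm (y), 8 thick; along y a dark steel bar 18 wide, 51 long, top at 36.5 mm; yellow end stops 40 wide, 26 mm high, 71 mm clear between them; no walls beside the bar. The bracket straddles the bar, its web on the bar's top, leg edges 9 mm above the table, play 8 mm each way. Origin: centre of the base's underside, on the table.
- anvil_medium: anvil for the medium bracket, fixed: yellow base 66 (x) by 121 mm (y), 8 thick; along y a dark steel bar 18 wide, 81 long, top at 36.5 mm; yellow end stops 40 wide, 26 mm high, 101 mm clear between them; no walls beside the bar. The bracket straddles the bar, its web on the bar's top, leg edges 9 mm above the table, play 8 mm each way. Origin: centre of the base's underside, on the table.
- anvil_long: anvil for the long bracket, fixed: yellow base 66 (x) by 151 mm (y), 8 thick; along y a dark steel bar 18 wide, 111 long, top at 36.5 mm; yellow end stops 40 wide, 26 mm high, 131 mm clear between them; no walls beside the bar. The bracket straddles the bar, its web on the bar's top, leg edges 9 mm above the table, play 8 mm each way. Origin: centre of the base's underside, on the table.
- flange_a: post flange: grey steel plate 94 x 94 x 8 mm with a square-tube socket, 38 mm outside (faces square to x and y), upright on its middle, top 42 mm above the plate's underside; 17 mm bolt holes: four, at the corners, x and y +-33 mm. Loose, about 550 g. Origin: centre of the underside, z up.
- flange_b: post flange: grey steel plate 94 x 94 x 8 mm with a square-tube socket, 38 mm outside (faces square to x and y), upright on its middle, top 42 mm above the plate's underside; 17 mm bolt holes: four, at the middles of the sides, 33 mm out along +-x and +-y. Loose, about 550 g. Origin: centre of the underside, z up.
- flange_c: post flange: grey steel plate 94 x 94 x 8 mm with a square-tube socket, 38 mm outside (faces square to x and y), upright on its middle, top 42 mm above the plate's underside; 17 mm bolt holes: three, one 33 mm out along +x, two at the -x corners (x -33, y +-33 mm). Loose, about 550 g. Origin: centre of the underside, z up.
- stud_plate: stud plate, fixed: yellow base 106 (x) by 140 mm (y), 8 thick, on it a bright seat 98 x 98, top 14 mm above the table, with four upright dark 9 mm studs at x and y +-33 mm, tips tapered, 36 mm above the table. The flange that fits lies flat on the seat, underside 14 mm above the table. Origin: centre of the base's underside, on the table.
Mind the look-alikes: they are no part of the job. What is shaped like the flange_a but green or purple is not meant. What is shaped like the anvil_short but orange is not meant.

How it is judged:
At the end, for the whole second after the job is handed in: Each bracket over its own anvil (centre within 14 mm, leg edges 5.5 to 12.5 mm above the table, level, along the bar within 0.3 rad); corner-hole flange flat on the stud plate (centre within 8 mm, within 3 mm of the seat); other flanges flat within 20 mm of their starts; all at rest (horizontal distance between bracket_short and anvil_short below 0.014 m and z of bracket_short in the frame of anvil_short between 0.0055 and 0.0125 m and angle between each of bracket_short, bracket_medium, bracket_long's own z axis and vertical below 0.1 rad and angle between the y axis of bracket_short and the y axis of anvil_short, either way round below 0.3 rad and linear speed of each of bracket_short, bracket_medium, bracket_long, flange_a, flange_b, flange_c below 0.02 m/s and angular speed of each of bracket_short, bracket_medium, bracket_long, flange_a, flange_b, flange_c below 0.2 rad/s and horizontal distance between bracket_medium and anvil_medium below 0.014 m and z of bracket_medium in the frame of anvil_medium between 0.0055 and 0.0125 m and angle between the y axis of bracket_medium and the y axis of anvil_medium, either way round below 0.3 rad and horizontal distance between bracket_long and anvil_long below 0.014 m and z of bracket_long in the frame of anvil_long between 0.0055 and 0.0125 m and angle between the y axis of bracket_long and the y axis of anvil_long, either way round below 0.3 rad and horizontal distance between flange_a and stud_plate below 0.008 m and z of flange_a in the frame of stud_plate between 0.011 and 0.017 m and angle between each of flange_a, flange_b, flange_c's own z axis and vertical below 0.06 rad and distance of each of flange_b, flange_c from where it was at the start of the episode below 0.02 m); the robot touches nothing.
It fails at once if one of the other two flanges is shoved or carried away (more than 40 mm from its start) (distance of any of flange_b, flange_c from where it was at the start of the episode above 0.04 m).
It also fails if it takes over 115 s, if anything falls off the work surface, if the arm or the gripper's body presses on something with over 40 N, if the wrist force passes 120 N, or if a joint passes its speed limit or range.

## Robot

A 7-joint arm with a two-finger parallel gripper is mounted at the origin on the work surface. World frame = base frame: x ahead of the robot, y to its left, z up, the work surface at z = 0. Lengths are in m, angles in rad, forces in N, time in s.
With the tool pointing down it reaches from about 0.35 to 0.9 m from the base axis. Payload 8.1 kg.
Tool frame: the origin (TCP) lies midway between the tips of the shut fingers; the grasp point (between the pads) lies 19 mm behind it; z points along the fingers, y is the line along which they close (so a half turn about z gives the same grasp; the last joint's range is limited). The gripper opens to 85 mm and grips with 20 to 120 N. Pads are 22 mm wide; open, the fingers measure 114 mm over their backs; the gripper's body (76 mm by 85 mm) begins 54 mm behind the grasp point. The pads swing forward as they close: fully open they stand 13 mm farther back than shut.
Start: joints at [-0.103, 0.434, 0.025, 1.573, -0.012, 1.134, -0.075], TCP at [0.625, -0, 0.231] pointing down, gripper open.
Joint ranges: [-2.62, 2.62], [-0.44, 2.09], [-1.27, 1.32], [0.08, 2.57], [-1.32, 4.46], [0.12, 2], [-2.74, 2.74]. Speed limits (rad/s): [2.22, 2.22, 3.01, 3.01, 3.14, 3.14, 3.14].

## Interface

Orientations are given as a 3x3 rotation matrix whose columns are the frame's x, y, z axes.
In Python, from plant import * gives the robot as it stands. Calls block until the motion is done:
- movep(position, orientation): joint-space move of the TCP to a pose.
- line_to(position, frame=None, rate=0.15, threshold=None): straight line of the TCP; frame=None keeps the orientation; rate is the mean speed in m/s. With threshold (N) it stops when the force on the tool has changed by that much, and returns True; else False.
- move_joints(angles): joint-space move.
- release() and clamp(squeeze=None): open the fingers fully, or close them until they stop; squeeze is the grip in N (None keeps the last).
- hold(seconds).
- inverse_kinematics(position, orientation): joint angles nearest the present ones, or None.
- get_obs(): the state.
- grab_frame(name): name is "scene" or "side" or "wrist"; returns the picture (480x640x3 uint8, blue, green, red); there is no depth.
- calibration(name): a dict with "camera_matrix" (3x3 intrinsics, pixels), "rvec" (rotation vector, rad) and "tvec" (3), from world to camera coordinates, as OpenCV has them. Camera axes: x right, y down, z forward; pixel columns grow to the right and rows downward; lengths in m; the calibration is good to about 2 mm. A picture is of the moment at which its call begins: read the wrist's pose just before it. calibration takes no time and is no camera call; for the wrist camera it gives the pose at the moment of the call.
A pose or a line that the arm cannot do raises PlanningError and nothing moves.
- hand_in(): hands the job in; it is judged then, once.
The state is a dict: "clock": time; "qpos": joint angles; "joint_vel": joint speeds; "effort": joint torques, N m; "ee_pos": TCP position; "orientation": TCP orientation; "force": force on the tool from outside, world axes, zero at the start; "torque": the same for the moment, N m; "finger_gap": finger opening in m; "finger_force": force on a finger pad.
Only numpy, scipy, OpenCV 4.12 (cv2) and the standard library are available. Lean on these libraries where they do the work, as an engineer would, in place of code of your own. Each camera call takes 0.05 s, during which the arm holds its last target. There are 200 camera calls.

## Working session

There is one attempt and no reset: what is moved stays moved. The work goes in short steps, each a Python script; the robot and the scene stay as the last script left them, time stands still between calls to the robot, and variables do not carry over. Pictures are saved under pics/ and viewed, at most 14 in all, crops included, and the job is handed in when it is done.

```bash
mkdir -p pics; ls; python3 - <<'E'
from plant import *
import cv2
for n in ("scene","side"):
    cv2.imwrite(f"pics/{n}0.png",grab_frame(n))
    c=calibration(n); print(n,c)
o=get_obs(); print(o["clock"],o["ee_pos"],o["finger_gap"],o["orientation"])
E
```

```text
pics
scene {'camera_matrix': array([[465.85503671,   0.        , 319.26302433],
       [  0.        , 465.85503671, 240.72550461],
       [  0.        ,   0.        ,   1.        ]]), 'rvec': array([ 1.65145443,  2.08604481, -0.67416336]), 'tvec': array([ 0.04514277, -0.33565484,  1.44225164])}
side {'camera_matrix': array([[525.31292108,   0.        , 316.76538683],
       [  0.        , 525.31292108, 252.23578978],
       [  0.        ,   0.        ,   1.        ]]), 'rvec': array([ 0.67846234, -2.65586898,  1.08063138]), 'tvec': array([0.38952766, 0.17293497, 0.99470314])}
0.1 [ 6.24531683e-01 -4.55625558e-05  2.30612268e-01] 0.08537597291298805 [[ 3.96989232e-05  9.99998958e-01 -1.44276747e-03]
 [ 9.99999992e-01 -3.98715389e-05 -1.19613502e-04]
 [-1.19670903e-04 -1.44276271e-03 -9.99998952e-01]]
```

View pics/scene0.png

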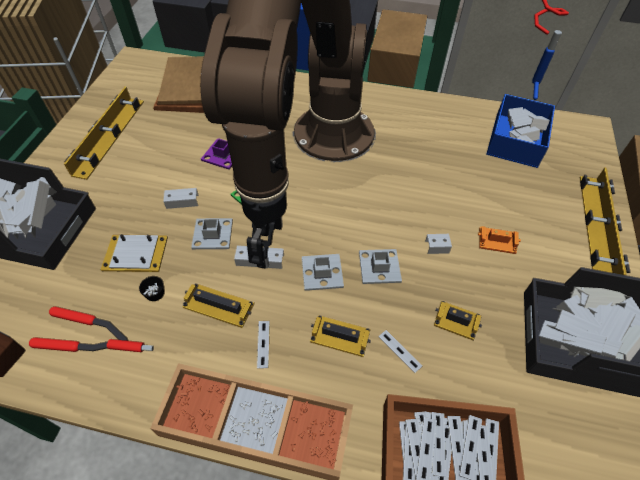

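View pics/side0.png

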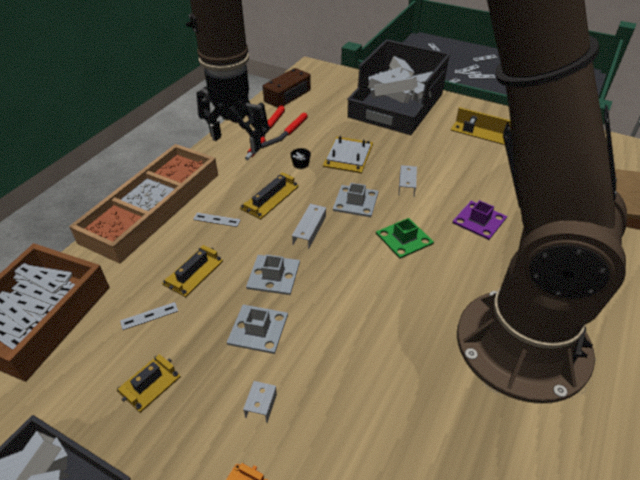

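The scene view, with x pointing down the picture and y to the right, shows:
- **Long bracket:** (258,257), partly under the gripper.
- **Medium bracket:** (181,197).
- **Short bracket:** (438,243).
- **Yellow anvils:** long (217,303), medium (341,335), short (458,318). The orange look-alike at (498,239) is not meant.
- **Stud plate:** (135,252).
- **Grey flanges:** (212,233), (321,271) and (380,265). The green and purple ones are decoys.

I'll enlarge the flanges and look from above with the wrist camera.

```bash
cat > h.py <<'E'
from plant import *
import numpy as np, cv2
def ground(cal,px,z):
    R=cv2.Rodrigues(np.array(cal["rvec"]))[0]; t=np.array(cal["tvec"]).ravel()
    u=cv2.undistortPoints(np.array(px,float).reshape(-1,1,2),cal["camera_matrix"],None).reshape(-1,2)
    d=np.c_[u,np.ones(len(u))]@R; c=-R.T@t
    return (c+d*((z-c[2])/d[:,2])[:,None])[:,:2]
def frame(yaw):  # tool down; y (closing) axis at angle yaw
    c,s=np.cos(yaw),np.sin(yaw)
    y=np.array([c,s,0]); z=np.array([0,0,-1.]); return np.c_[np.cross(y,z),y,z]
E
python3 - <<'E'
from h import *
s=cv2.imread("pics/scene0.png"); d=cv2.imread("pics/side0.png")
a=cv2.resize(s[205:295,180:410],None,fx=3.4,fy=3.4,interpolation=3)
b=cv2.resize(d[170:360,215:390],None,fx=1.5,fy=1.5,interpolation=3)
im=np.zeros((600,800,3),np.uint8); im[:a.shape[0],:a.shape[1]]=a; im[310:310+b.shape[0],:b.shape[1]]=b
cv2.imwrite("pics/crop1.png",im)
c=calibration("scene")
N={"long":(258,257,.03),"med":(181,197,.03),"short":(438,241,.03),"aL":(217,303,.01),"aM":(341,335,.01),"aS":(458,318,.01),"stud":(135,252,.014),"f1":(212,235,.008),"f2":(321,273,.008),"f3":(380,267,.008)}
for k,v in N.items(): print(k,ground(c,v[:2],v[2])[0].round(3))
w=calibration("wrist"); R=cv2.Rodrigues(w["rvec"])[0]; print(w["camera_matrix"],-R.T@w["tvec"],R)
cv2.imwrite("pics/w0.png",grab_frame("wrist"))
E
```

```text
long [ 0.52  -0.078]
med [ 0.383 -0.335]
short [0.369 0.343]
aL [ 0.652 -0.137]
aM [0.664 0.157]
aS [0.562 0.408]
stud [ 0.566 -0.383]
f1 [ 0.468 -0.22 ]
f2 [0.515 0.078]
f3 [0.465 0.214]
[[342.6755071    0.         317.05116847]
 [  0.         342.6755071  236.99384126]
 [  0.           0.           1.        ]] [0.62437883 0.06911054 0.37341195] [[ 9.99998798e-01 -4.97062098e-04 -1.46844557e-03]
 [-7.69232287e-05 -9.61948425e-01  2.73231078e-01]
 [-1.54838172e-03 -2.73230636e-01 -9.61947307e-01]]
```

View pics/crop1.png

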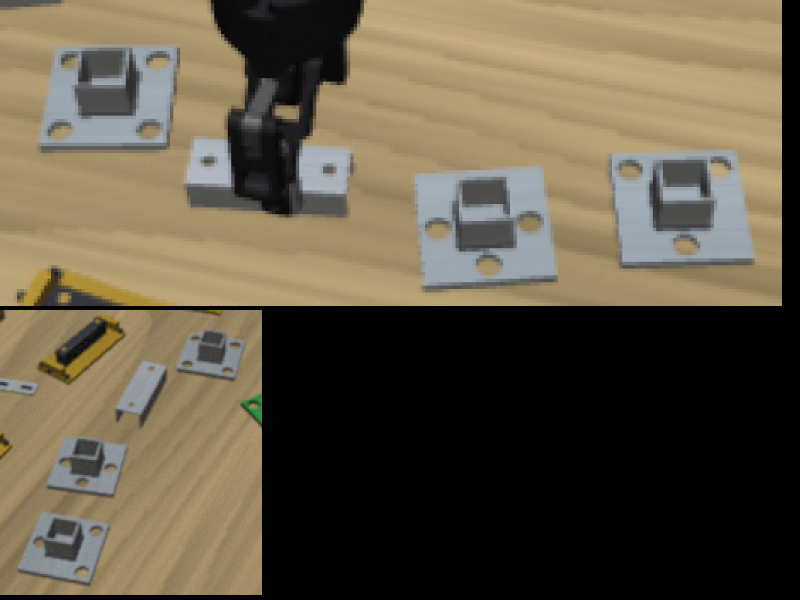

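View pics/w0.png

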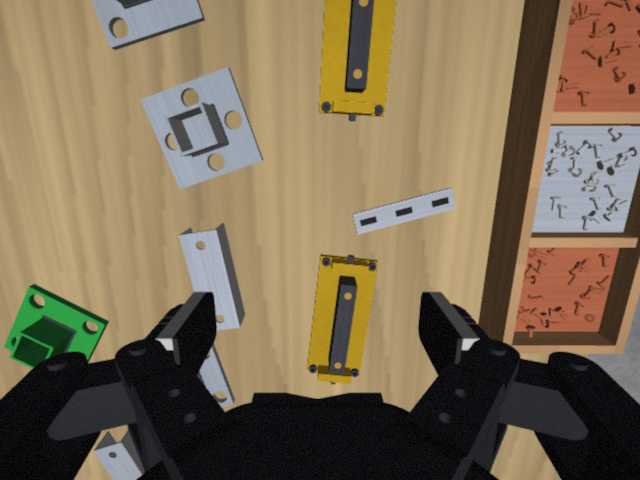

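Three grey flanges are candidates:
- **(212,233):** four corner holes. This is flange_a, matching the studs.
- **(321,271):** holes at the side middles. This is flange_b.
- **(380,265):** three holes. This is flange_c.

The wrist view shows the long bracket at about (215,275), the long anvil at (342,318) and the medium anvil at (358,57). I'll take two more overhead views.

```bash
python3 - <<'E'
from h import *
import pickle
C={"w0":calibration("wrist")}
print(get_obs()["clock"])
for n,p in (("w2",(.53,.08,.30)),("w1",(.53,-.43,.28))):
    movep(p,frame(0)); hold(.2)
    C[n]=calibration("wrist"); cv2.imwrite(f"pics/{n}.png",grab_frame("wrist")); print(get_obs()["clock"])
C["scene"]=calibration("scene"); cv2.imwrite("pics/scene1.png",grab_frame("scene"))
pickle.dump(C,open("C.pkl","wb"))
E
```

```text
0.15
1.025
3.125
```

View pics/w1.png

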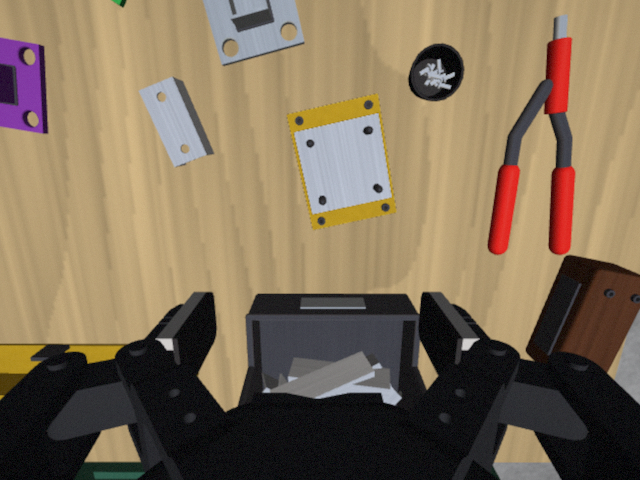

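View pics/w2.png

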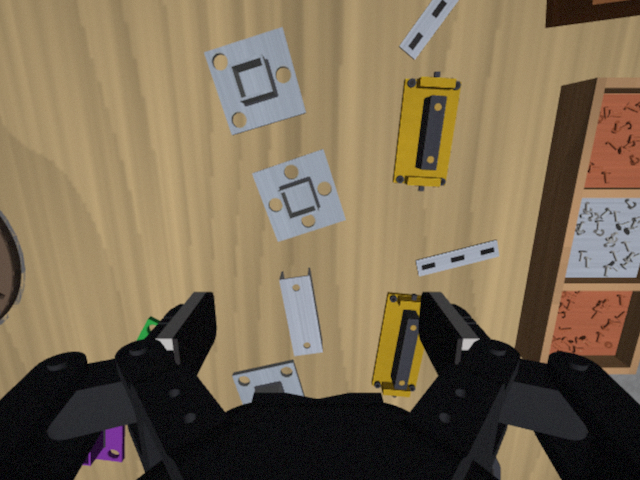

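In w1 the medium bracket is at (177,122) and the stud plate at (343,162). In w2 the medium anvil is at (428,132), flange_b at (298,196) and flange_c at (255,81). Two more views will cover the short pair and flange_a with the long bracket.

```bash
python3 - <<'E'
from h import *
import pickle
C=pickle.load(open("C.pkl","rb"))
for n,p in (("w3",(.53,-.26,.28)),("w4",(.5,.27,.28))):
    movep(p,frame(0)); hold(.2)
    C[n]=calibration("wrist"); cv2.imwrite(f"pics/{n}.png",grab_frame("wrist")); print(get_obs()["clock"])
pickle.dump(C,open("C.pkl","wb"))
E
```

```text
4.1417
6.3083
```

View pics/w3.png

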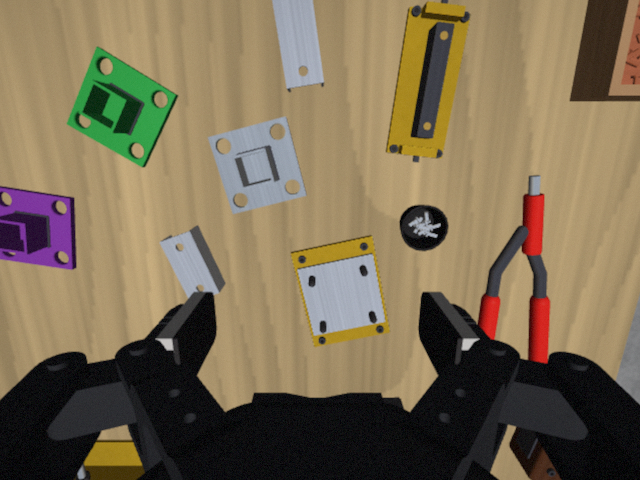

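View pics/w4.png

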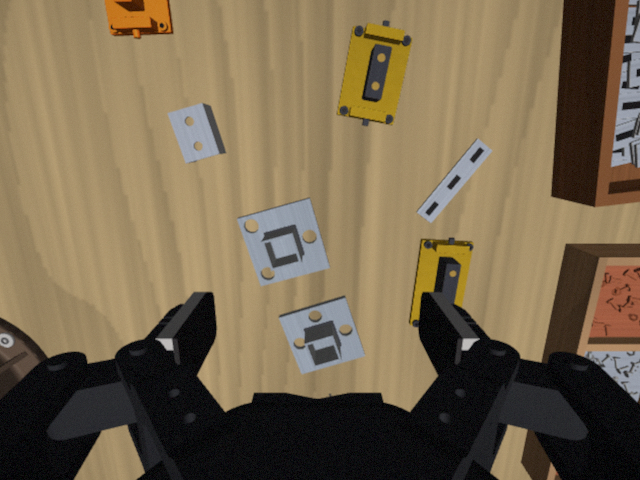

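w3 shows flange_a at (257,166), with holes at (223,146), (279,132), (292,187) and (241,200), and the stud plate below it. w4 shows the short bracket at (196,133) and the short anvil at (374,73). I'll fit poses from these points and check them with a reprojection overlay.

```bash
cat > fit.py <<'E'
from h import *
import pickle, json
C=pickle.load(open("C.pkl","rb"))
def rect(w,l): return np.array([[-1,1],[1,1],[1,-1],[-1,-1]])*[w/2,l/2]
# name: image, z, model (wrist image: right=+x, up=+y), pixels, outline(w,l,z)
D={"long":("w2",.03,None,[(296,288),(307,344)],(.04,.115,.03)),
"med":("w1",.03,None,[(160,97),(185,148)],(.04,.085,.03)),
"short":("w4",.03,None,[(189,121),(198,146)],(.04,.055,.03)),
"aL":("w3",.008,rect(.066,.151),[(410,2),(470,8),(439,158),(387,152)],(.018,.111,.0365)),
"aM":("w2",.008,rect(.066,.121),[(404,78),(461,84),(444,187),(394,181)],(.018,.081,.0365)),
"aS":("w4",.008,rect(.066,.091),[(354,22),(411,36),(391,124),(338,116)],(.018,.051,.0365)),
"stud":("w1",.008,rect(.106,.140),[(288,114),(380,95),(396,211),(313,229)],(.098,.098,.014)),
"fa":("w3",.008,rect(.066,.066),[(223,146),(279,132),(292,187),(241,200)],(.094,.094,.008))}
P={};tiles=[]
for k,(im,z,m,px,(w,l,zo)) in D.items():
    c=C[im]; g=ground(c,px,z); ctr=g.mean(0)
    if m is None: d=g[0]-g[1]; yaw=np.arctan2(-d[0],d[1]); res=np.linalg.norm(d)
    else:
        U,_,Vt=np.linalg.svd(m.T@(g-ctr)); R=(U@Vt).T; yaw=np.arctan2(R[1,0],R[0,0])
        res=np.linalg.norm(g-ctr-m@R.T,axis=1).max()
    P[k]=[*ctr.tolist(),float(yaw)]; print(k,ctr.round(4),round(yaw,3),"res",round(res,4))
    a=cv2.imread(f"pics/{im}.png"); u=np.mean(px,0).astype(int); h=85
    a=cv2.copyMakeBorder(a,h,h,h,h,0)[u[1]:u[1]+2*h,u[0]:u[0]+2*h]; a=cv2.resize(a,(200,200),interpolation=3)
    R=np.array([[np.cos(yaw),-np.sin(yaw)],[np.sin(yaw),np.cos(yaw)]])
    for q,zz,col in ((rect(w,l),zo,(0,0,255)),)+(((m,z,(255,0,255)),) if m is not None else ()):
        X=np.c_[q@R.T+ctr,np.full(4,zz)]; uv=cv2.projectPoints(X,c["rvec"],c["tvec"],c["camera_matrix"],None)[0][:,0]
        cv2.polylines(a,[(((uv-u+h)*200/(2*h))*16).astype(int).reshape(-1,1,2)],True,col,1,cv2.LINE_AA,4)
    tiles.append(a)
json.dump(P,open("P.json","w"))
o=np.vstack([np.hstack(tiles[:4]),np.hstack(tiles[4:])]); cv2.imwrite("pics/ov.png",o)
E
python3 fit.py
```

```text
long [ 0.5086 -0.0799] 0.161 res 0.0845
med [ 0.3731 -0.3425] 0.383 res 0.0568
short [0.3646 0.345 ] 0.269 res 0.0273
aL [ 0.651  -0.1331] -0.109 res 0.0029
aM [0.6612 0.1537] -0.065 res 0.003
aS [0.5628 0.4062] -0.174 res 0.0033
stud [ 0.5628 -0.3886] 0.203 res 0.0025
fa [ 0.4601 -0.2234] 0.237 res 0.0011
```

View pics/ov.png

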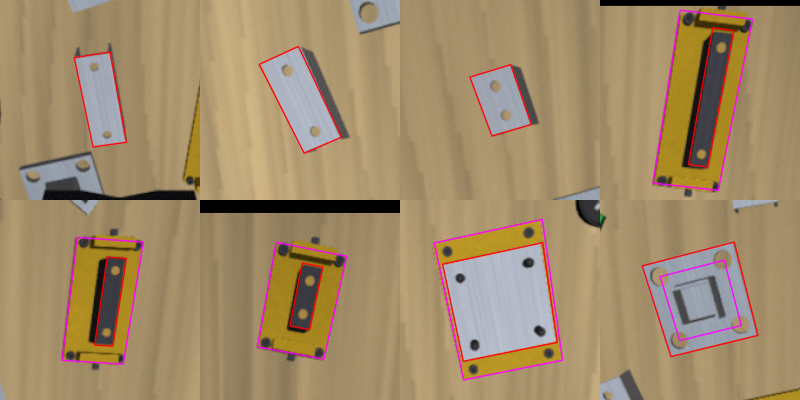

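The overlay matches every outline within about a pixel. Starting with the long bracket.

```bash
cat >> h.py <<'E'
import json
def pick(o,tz,squeeze):
    x,y,a=o; release() if get_obs()["finger_gap"]<.08 else None
    movep((x,y,.13),frame(a))
    hit=line_to((x,y,tz),rate=.12,threshold=15); clamp(squeeze)
    s=get_obs(); print("pick hit",hit,"gap",round(s["finger_gap"],4),"ff",s["finger_force"],"ee",s["ee_pos"].round(4))
    line_to((x,y,.16),rate=.2); return s["ee_pos"][2]
def place(o,z):
    x,y,a=o; movep((x,y,.16),frame(a)); print("gap",round(get_obs()["finger_gap"],4))
    line_to((x,y,z+.02),rate=.15)
    hit=line_to((x,y,z-.002),rate=.03,threshold=8)
    s=get_obs(); print("place hit",hit,"ee",s["ee_pos"].round(4),"want z",round(z,4),"F",np.round(s["force"],1),"t",s["clock"])
def leave():
    release(); p=get_obs()["ee_pos"]; line_to((p[0],p[1],.16),rate=.2); print("t",get_obs()["clock"])
E
python3 - <<'E'
from h import *
P=json.load(open("P.json"))
z=pick(P["long"],.004,40)
place(P["aL"],z+.009)
leave()
cv2.imwrite("pics/s2.png",grab_frame("wrist"))
E
```

```text
pick hit False gap 0.0391 ff 40.15711560845375 ee [ 0.5088 -0.0798  0.0045]
gap 0.0394
place hit True ee [ 0.6507 -0.133   0.0135] want z 0.0135 F [-0.7 -0.1  5.4] t 12.6333
t 14.0333
```

View pics/s2.png

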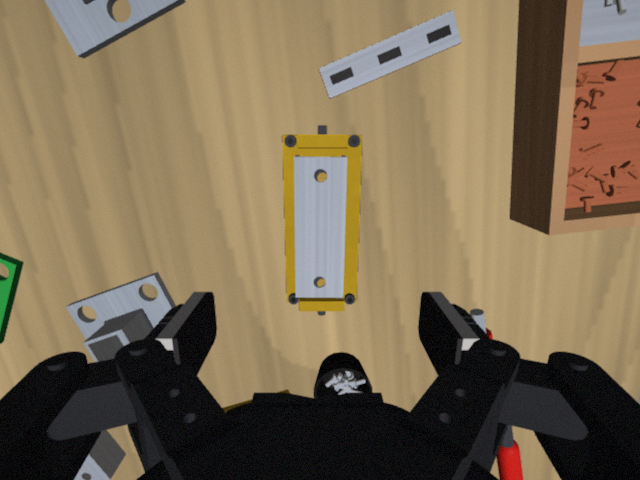

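The long bracket is seated between the stops at (321,226), so the medium and short are next.

```bash
python3 - <<'E'
from h import *
P=json.load(open("P.json"))
z=pick(P["med"],.004,40); place(P["aM"],z+.009); leave()
z=pick(P["short"],.004,40); place(P["aS"],z+.009); leave()
E
```

```text
pick hit False gap 0.0398 ff 39.585261940956116 ee [ 0.3733 -0.3426  0.0045]
gap 0.0395
place hit True ee [0.661  0.1536 0.0136] want z 0.0135 F [-1.1 -0.3  5.1] t 21.7083
t 23.1083
pick hit False gap 0.0394 ff 39.85476091504097 ee [0.3648 0.3451 0.0045]
gap 0.039
place hit True ee [0.5625 0.406  0.0136] want z 0.0135 F [-0.   1.1  6. ] t 29.525
t 30.925
```

Now the flange, with a slow descent starting above the stud tips.

```bash
python3 - <<'E'
from h import *
P=json.load(open("P.json"))
z=pick(P["fa"],.010,80)
x,y,a=P["stud"]; movep((x,y,.16),frame(a)); hold(.2); print(get_obs()["finger_gap"])
zz=z+.014
line_to((x,y,zz+.027),rate=.12)
hit=line_to((x,y,zz+.004),rate=.03,threshold=10)
s=get_obs(); print("stage1",hit,s["ee_pos"],"seat",zz,np.round(s["force"],1))
if not hit:
    hit=line_to((x,y,zz-.002),rate=.02,threshold=10); s=get_obs(); print("stage2",hit,s["ee_pos"],np.round(s["force"],1))
print(s["clock"])
cv2.imwrite("pics/f.png",grab_frame("wrist"))
E
```

```text
pick hit False gap 0.0368 ff 81.28138661384583 ee [ 0.4604 -0.2235  0.0105]
0.037000637240358326
stage1 False [ 0.56290479 -0.38870944  0.02869602] seat 0.02453524546188128 [-0.2 -0.  -4.6]
stage2 True [ 0.56323342 -0.38892005  0.02464573] [-0.5 -0.   6. ]
39.0167
```

Contact came right at seat height. I'll release, then check all four placements.

```bash
python3 - <<'E'
from h import *
leave()
T=[]
for p in ((.53,-.43,.28),(.53,.25,.28)):
    movep(p,frame(0)); hold(.2); T.append(grab_frame("wrist")[:300])
T=[cv2.resize(t,(640,300)) for t in T]
cv2.imwrite("pics/fin.png",np.vstack(T)); print(get_obs()["clock"])
E
```

```text
t 40.4333
43.9333
```

View pics/fin.png

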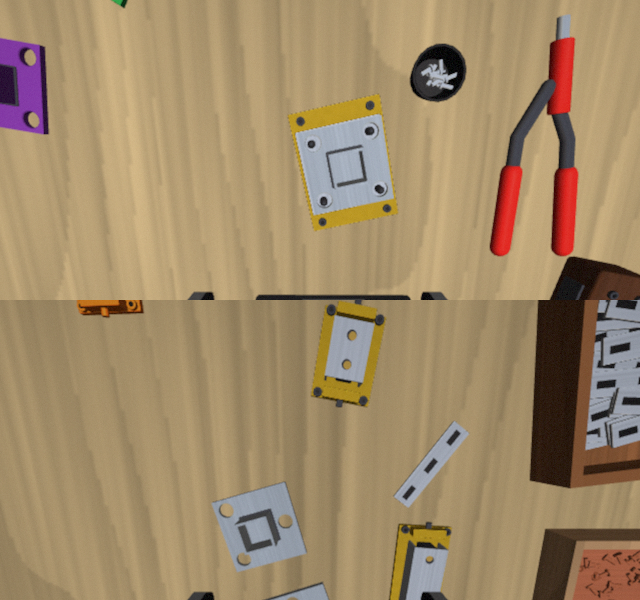

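The flange lies flat with the studs through its holes at (347,165). The short bracket is on its anvil at (347,350), and the medium is on its own, with contact at the expected height.

```bash
python3 -c "
from plant import *
print(hand_in())"
```

```text
the job is handed in; nothing more can be done
None
```

I handed the job in at about 44 s: all three brackets sit on their own anvils, the corner-hole flange lies flat over the studs, and I did not touch the other two flanges; no verdict came back, and I last saw the medium bracket only partly, though it touched down at the right height.

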